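# Lay out the decorating station in its fitted holders

## Task

Get the station ready for the next class: put the jar, the stamp, the plaster mould and the wooden rib each into the wooden holder made for it, upright or flat on the holder's floor inside its rim. Set the plaster mould down on its tray, do not drop it, and leave the slip cup and the shell dish where they stand.

Things in the scene. Friction and masses are not known exactly. Their poses are not given: they have to be found in the camera images.
- stamp: small waisted wooden stamp, turned, standing upright, 26 mm in diameter, 54 mm high; origin at the centre of its underside, z up; grip it anywhere on its upper half
- jar: round cream screw-lid jar with a white lid, standing upright, 56 mm in diameter, 70 mm high; origin at the centre of its underside, z up
- mould: small rectangular plaster press mould with a hollow relief in its top, lying flat by itself on the near part of the table (the other moulds stand in rows at the far edge), 62 mm along its x, 73 mm along its y, 27 mm high; origin at the centre of its underside, z up
- rib: flat wooden kidney rib lying on the table, D-shaped, 48 mm along its x, 90 mm along its y, 6 mm thick; the nearly straight long edge lies at its +x side, the round one at its -x side; origin at the centre of its 48 x 90 mm outline, on the underside, z up
- jar_holder: fixed square wooden block, 96 x 96 x 16 mm, with the large round socket for the jar: 72 mm in diameter, 10 mm deep; origin at the centre of its underside, on the table; the socket is centred over it and its floor is 6 mm above it
- stamp_holder: fixed square wooden block, 66 x 66 x 18 mm, with the small round socket for the stamp: 40 mm in diameter, 12 mm deep; origin at the centre of its underside, on the table; the socket is centred over it and its floor is 6 mm above it
- mould_holder: fixed wooden tray for the mould: board 100 (x) x 112 (y) x 6 mm with four corner cheeks 8 mm higher round a pocket of 78 (x) x 88 (y) mm, open for the fingers in the middle of all sides (48 mm in the x sides, 42 mm in the y sides); origin at the centre of the underside; the mould lies with its x along the tray's x, either way round, its underside 6 mm above the origin
- rib_holder: fixed tray for the rib: board 92 (x) x 132 (y) x 6 mm with a D-shaped rim 6 mm higher, 5 to 10 mm larger than the rib, open for 48 mm in the middle of both long sides for the fingers (a dark flush line completes the D there); straight side of the D at +x, round one at -x; origin on the underside, below where the rib's origin belongs; the rib lies with its x pointing along the tray's x, its underside 6 mm above the origin
- water_cup: bystander: white open slip cup, 69 mm in diameter, 64 mm high, standing at the right of the work; origin at the centre of its underside
- shell_dish: bystander: pale fluted shell dish by itself behind the holders, 78 x 108 x 42 mm; origin at the centre of its underside
Not all that is in view belongs to the job. Leave any black look-alike of the stamp_holder alone. Several things look just like the mould: the one meant starts farthest from the robot's base.

How it is judged:
At the end, for the whole second after the job is handed in: The jar, the stamp, the plaster mould and the rib each rest in their own holder, centre within 13 mm of the holder's, underside on its floor (less than 3 mm above it), tilted less than 0.08 rad, and at rest (horizontal distance between stamp and stamp_holder below 0.013 m and z of stamp in the frame of stamp_holder below 0.009 m and angle between each of stamp, jar, mould, rib's own z axis and vertical below 0.08 rad and linear speed of each of stamp, jar, mould, rib below 0.01 m/s and horizontal distance between jar and jar_holder below 0.013 m and z of jar in the frame of jar_holder below 0.009 m and horizontal distance between mould and mould_holder below 0.013 m and z of mould in the frame of mould_holder below 0.009 m and horizontal distance between rib and rib_holder below 0.013 m and z of rib in the frame of rib_holder below 0.009 m); the robot touches nothing.
It fails at once if the slip cup is moved more than 25 mm (distance of water_cup from where it was at the start of the episode above 0.025 m).
It fails at once if the shell dish is moved more than 25 mm (distance of shell_dish from where it was at the start of the episode above 0.025 m).
It fails at once if the plaster mould is dropped: it falls freely, faster than 0.5 m/s (about 13 mm) with no finger on it (linear speed of mould above 0.5 m/s and contact force between mould and the fingers below 0.2 N).
It also fails if it takes over 106 s, if anything falls off the work surface, if the arm or the gripper's body presses on something with over 40 N, if the wrist force passes 120 N, or if a joint passes its speed limit or range.

## Robot

A 7-joint arm with a two-finger parallel gripper is mounted at the origin on a cart in front of the work surface, level with it; the furniture and walls round the work are solid. World frame = base frame: x ahead of the robot, y to its left, z up, the work surface at z = 0. Lengths are in m, angles in rad, forces in N, time in s.
With the tool pointing down it reaches from about 0.425 to 0.825 m from the base axis. Payload 3.6 kg.
Tool frame: the origin (TCP) lies on the mounting face of the last link; the fingertips stand 173 mm ahead of it and the grasp point (between the pads) lies 155 mm ahead of it; z points along the fingers, y is the line along which they close (so a half turn about z gives the same grasp; the last joint's range is limited). The gripper opens to 85 mm and grips with 20 to 120 N. Pads are 22 mm wide; open, the fingers measure 114 mm over their backs; the gripper's body (76 mm by 85 mm) begins 54 mm behind the grasp point. The pads swing forward as they close: fully open they stand 13 mm farther back than shut.
Start: joints at [1.31, 0.615, -0.013, 1.423, 0.008, 1.103, -0.04], TCP at [0.151, -0.632, 0.405] pointing down, gripper open.
Joint ranges: [-3.12, 3.12], [-0.3, 2.06], [-1.34, 1.32], [0.26, 2.42], [-1.36, 4.5], [0.01, 1.98], [-2.84, 2.84]. Speed limits (rad/s): [2.79, 2.79, 3.14, 3.14, 3.14, 3.14, 3.14].

## Interface

Orientations are given as a rotation vector (axis times angle).
In Python, from workcell import ctrl, read_camera, order, models gives the robot as it stands. The module is installed in compiled form; this text tells all that it offers.
- The arm moves only by the shell command python3 -m pendant 'ROWS' [FORCE]. ROWS is JSON, a list of rows, each a list of 7 numbers: the shift along the tool's x, y, z in m, then the turn, a rotation vector about the tool's x, y, z in degrees, then the opening, from 0 (shut) to 1 (fully open). A call has 1 to 10 rows; each row is the pose to reach, as a shift and turn from the pose commanded when the call began, along the tool's axes at that moment; what a row does not reach only later rows make up. A row lasts 1/8 s, in which the tool goes at most 62.5 mm and 10.7 degrees, less where a joint would pass 70% of its speed; a pose out of reach is approached as far as the arm can. A call with a gripper value outside its range is refused whole. The fingers move at their own pace and stop on an object; FORCE is the grip in N (left out, the last holds). Time passes only in rows, so rows that repeat a pose let the fingers close. It gives the time, the measured TCP pose, the force, the opening and the grip force at its end, in the units of the state.
- ctrl.state(): the state, without advancing time (a new reading comes with each control period).
- read_camera(name): name is "scene" or "top" or "wrist"; returns a dict with "color" (480x640x3 uint8, red, green, blue), "intrinsics" (3x3 intrinsics, pixels), "cam_to_world" (4x4, takes a point from camera to world coordinates); the wrist camera has in their place "T_tool_cam" (4x4, takes a point from camera to tool coordinates, whose origin is the TCP and whose axes are the flange's). Camera axes: x right, y up, looking along -z (the intrinsics and any distortion apply to the point x, -y, -z); pixel columns grow to the right and rows downward; lengths in m; the calibration is good to about 2 mm. A picture is of the moment at which its call begins: read the wrist's pose just before it. There is no depth.
- order.close_job(): hands the job in; it is judged then, once.
Trained networks look in a picture, given as the dict that the camera call returned (one of the last four; its "shot" number tells which), for a name from the list of things; names that differ only in an ending like _2 or _b are one class to them, and where a whole thing is asked for, a point or a joint stands for the part that bears it (a point fixed in the world has none). Each returns a list of dicts, best first, with "p" (0 to 1); they miss things now and then, are a little off and sometimes report something else, mostly with a low value. They report only what shows in the picture. A call takes as long as a camera call. They do not tell look-alikes from the thing itself.
- models.find_in(picture, name): "box" ([left, top, right, bottom] in pixels, round what is visible of it).
- models.cut_out(picture, name): "pixels" (480x640 bool, what is visible of it) and "box" ([left, top, right, bottom] in pixels, round what is visible of it).
- models.tip_of(picture, name): "at" ([row, column] in pixels: a listed point, or the origin of a listed thing).
The state is a dict: "clock": time; "q": joint angles; "joint_vel": joint speeds; "joint_efforts": joint torques, N m; "tool_pos": TCP position; "tool_rot": TCP orientation; "force": force on the tool from outside, world axes, zero at the start; "ft_torque": the same for the moment, N m; "finger_gap": finger opening in m; "finger_force": force on a finger pad.
Only numpy, scipy, OpenCV 4.12 (cv2) and the standard library are available. Lean on these libraries where they do the work, as an engineer would, in place of code of your own. Each camera call takes 0.05 s, during which the arm holds its last target. There are 200 camera calls.

## Working session

There is one attempt and no reset: what is moved stays moved. The work goes in short steps, Python scripts to look and compute and a shell command to move; the robot and the scene stay as the last step left them, time stands still between calls to the robot, and variables do not carry over. Pictures are saved under pics/ and viewed, at most 14 in all, crops included, and the job is handed in when it is done.

```bash
mkdir -p pics; cat > h.py <<'E'
import numpy as np, cv2
from scipy.spatial.transform import Rotation as R
from workcell import ctrl, read_camera, order, models
def save(p,n): cv2.imwrite('pics/'+n+'.png',p['color'][:,:,::-1])
def c2w(p,st=None):
    if 'cam_to_world' in p: return np.array(p['cam_to_world'])
    T=np.eye(4);T[:3,:3]=R.from_rotvec(st['tool_rot']).as_matrix();T[:3,3]=st['tool_pos']
    return T@np.array(p['T_tool_cam'])
def ray(p,T,u,v):
    K=np.array(p['intrinsics']);d=np.linalg.inv(K)@[u,v,1];d=np.array([d[0],-d[1],-d[2]])
    return T[:3,3],T[:3,:3]@d
def onz(p,T,u,v,z):
    o,d=ray(p,T,u,v);return o+d*(z-o[2])/d[2]
def tri(rs):
    A=0;b=0
    for o,d in rs:
        d=d/np.linalg.norm(d);M=np.eye(3)-np.outer(d,d);A=A+M;b=b+M@o
    return np.linalg.solve(A,b)
def wrist():
    st=ctrl.state();p=read_camera('wrist');return p,c2w(p,st),st
NAMES='stamp jar mould rib jar_holder stamp_holder mould_holder rib_holder water_cup shell_dish'.split()
E
python3 - <<'E'
from h import *
print({k:np.round(v,3) for k,v in ctrl.state().items()})
P={}
for n in('scene','top'):
    p=read_camera(n);save(p,n);T=c2w(p);print(n,T.round(3).tolist(),[k for k in p],p['intrinsics'])
    for m in NAMES:
        for r in models.tip_of(p,m)[:4]:
            v,u=r['at'];print(n,m,round(r['p'],2),int(u),int(v),onz(p,T,u,v,0.006 if m in('rib',) else 0).round(3))
E
```

```text
{'clock': np.float64(0.0), 'q': array([ 1.31 ,  0.616, -0.013,  1.425,  0.008,  1.103, -0.04 ]), 'joint_vel': array([ 0.001,  0.   ,  0.001, -0.002, -0.   ,  0.001, -0.   ]), 'joint_efforts': array([ 0.0000e+00, -4.6922e+01,  2.5900e-01, -1.7103e+01,  1.0000e-02,
        1.0000e-02, -0.0000e+00]), 'tool_pos': array([ 0.151, -0.632,  0.404]), 'tool_rot': array([-3.118e+00, -3.660e-01,  1.000e-03]), 'force': array([ 0.444,  0.288, -0.152]), 'ft_torque': array([ 0.049, -0.014, -0.012]), 'finger_force': np.float64(0.0), 'finger_gap': np.float64(0.086)}
scene [[-0.746, 0.347, -0.568, -0.137], [-0.665, -0.42, 0.617, 0.676], [-0.024, 0.838, 0.545, 0.696], [0.0, 0.0, 0.0, 1.0]] ['color', 'intrinsics', 'cam_to_world', 'shot'] [[546.77598965   0.         318.94929878]
 [  0.         546.77598965 243.76834013]
 [  0.           0.           1.        ]]
scene stamp 0.78 369 272 [ 0.431 -0.099  0.   ]
scene jar 0.88 314 298 [0.462 0.044 0.   ]
scene jar 0.3 367 270 [ 0.437 -0.102  0.   ]
scene mould 0.79 278 332 [0.445 0.164 0.   ]
scene mould 0.78 408 290 [ 0.33  -0.098  0.   ]
scene rib 0.86 42
[... 707 characters left out ...]
  0.         437.04573246 238.41941578]
 [  0.           0.           1.        ]]
top stamp 0.7 332 293 [ 0.434 -0.101  0.   ]
top jar 0.89 267 280 [0.462 0.04  0.   ]
top mould 0.84 209 284 [0.455 0.164 0.   ]
top mould 0.56 332 340 [ 0.334 -0.1    0.   ]
top rib 0.77 414 304 [ 0.41  -0.276  0.006]
top jar_holder 0.91 264 223 [0.59  0.049 0.   ]
top stamp_holder 0.73 155 271 [0.484 0.282 0.   ]
top stamp_holder 0.62 191 224 [0.587 0.208 0.   ]
top mould_holder 0.64 335 224 [ 0.586 -0.109  0.   ]
top rib_holder 0.68 415 236 [ 0.56  -0.287  0.   ]
top rib_holder 0.19 483 258 [ 0.51  -0.436  0.   ]
top shell_dish 0.71 211 284 [0.455 0.16  0.   ]
top shell_dish 0.57 270 138 [0.787 0.039 0.   ]
```

View pics/scene.png

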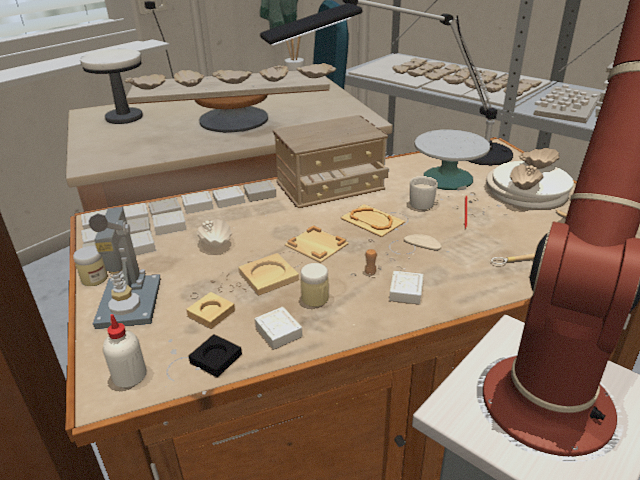

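View pics/top.png

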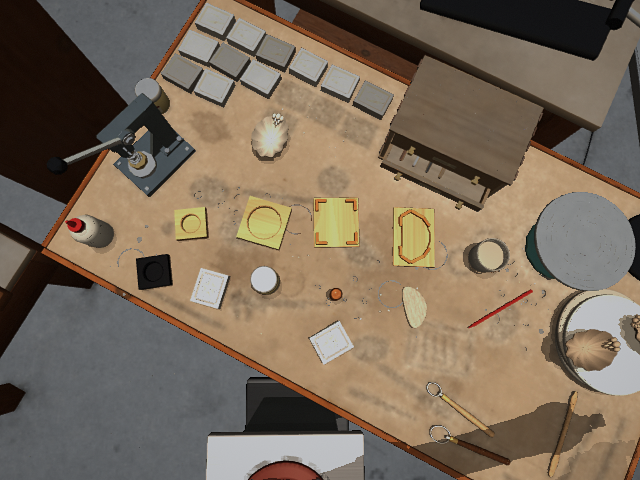

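The scene view shows the jar at about (314,285), the stamp at (371,262), the rib at (422,242), and the target mould at (278,326); the near look-alike mould is at (406,288). In the top view the black look-alike holder is at (154,272). All holders are in view.

```bash
cat >> h.py <<'E'
def plan(x,y,z,closedeg,st=None):
    """shift (tool axes), turn for tool straight down, closing line at closedeg (mod 180), TCP height z"""
    st=st or ctrl.state();C=R.from_rotvec(st['tool_rot']);best=None
    for k in(0,180):
        a=np.radians(closedeg+k);Y=np.array([np.cos(a),np.sin(a),0]);Z=np.array([0,0,-1.]);X=np.cross(Y,Z)
        r=(C.inv()*R.from_matrix(np.c_[X,Y,Z])).as_rotvec(degrees=True)
        if best is None or np.linalg.norm(r)<np.linalg.norm(best): best=r
    s=C.inv().apply(np.array([x,y,z])-st['tool_pos'])
    print('shift',s.round(4),'turn',best.round(1),'q7',round(st['q'][6],2),'clk',round(st['clock'],2))
def yawdeg():
    y=R.from_rotvec(ctrl.state()['tool_rot']).as_matrix()[:,1];return np.degrees(np.arctan2(y[1],y[0]))
E
python3 - <<'E'
from h import *
p,T,st=wrist();print(np.array(p['T_tool_cam']).round(3),p['intrinsics'],yawdeg())
t=read_camera('top');T=c2w(t)
for m,z in(('mould',.027),('rib',.006),('rib_holder',.01),('mould_holder',.01),('stamp_holder',.018),('jar_holder',.016)):
    for r in models.cut_out(t,m)[:3]:
        c=cv2.findContours(r['pixels'].astype('uint8'),0,1)[0];c=max(c,key=len)[:,0]
        W=np.array([onz(t,T,u,v,z)[:2] for u,v in c],'f')*1000
        print(m,round(r['p'],2),[np.round(a,0) for a in cv2.minAreaRect(W)])
plan(.48,-.2,.42,103)
E
```

```text
[[-0.001  0.965  0.264  0.067]
 [ 1.     0.001  0.001 -0.   ]
 [ 0.001  0.264 -0.965  0.03 ]
 [ 0.     0.     0.     1.   ]] [[357.10233602   0.         317.64449237]
 [  0.         357.10233602 245.57489686]
 [  0.           0.           1.        ]] -76.60320958168543
mould 0.69 [array([447., 156.]), array([66., 73.]), np.float64(76.0)]
mould 0.62 [array([334., -95.]), array([61., 73.]), np.float64(30.0)]
rib 0.62 [array([ 406., -277.]), array([88., 48.]), np.float64(11.0)]
rib 0.41 [array([ 590., -110.]), array([102., 115.]), np.float64(90.0)]
rib_holder 0.89 [array([ 557., -280.]), array([ 91., 131.]), np.float64(88.0)]
mould_holder 0.61 [array([ 592., -110.]), array([113.,  98.]), np.float64(1.0)]
stamp_holder 0.87 [array([482., 278.]), array([67., 71.]), np.float64(8.0)]
stamp_holder 0.59 [array([586., 205.]), array([72., 73.]), np.float64(6.0)]
jar_holder 0.76 [array([588.,  48.]), array([100., 101.]), np.float64(73.0)]
jar_holder 0.46 [array([447., 159.]), array([66., 72.]), np.float64(75.0)]
shift [ 0.4206 -0.3442 -0.0153] turn [-0.  -0.   0.4] q7 -0.04 clk 1.5
```

```bash
python3 -m pendant '[[0.42,-0.344,-0.015,0,0,-13,1],[0.42,-0.344,-0.015,0,0,-13,1],[0.42,-0.344,-0.015,0,0,-13,1],[0.42,-0.344,-0.015,0,0,-13,1],[0.42,-0.344,-0.015,0,0,-13,1],[0.42,-0.344,-0.015,0,0,-13,1],[0.42,-0.344,-0.015,0,0,-13,1],[0.42,-0.344,-0.015,0,0,-13,1],[0.42,-0.344,-0.015,0,0,-13,1],[0.42,-0.344,-0.015,0,0,-13,1]]' 30
cat > look.py <<'E'
from h import *
import sys
name=sys.argv[1];p,T,st=wrist();save(p,name);print('tool',st['tool_pos'].round(3),'yaw',round(yawdeg(),1))
H=dict(mould=.027,rib=.006,rib_holder=.009,mould_holder=.01,stamp_holder=.018,jar_holder=.016,stamp=.054,jar=.07)
for m in sys.argv[2:]:
    for r in models.tip_of(p,m)[:3]: v,u=r['at'];print(m,'tip',round(r['p'],2),int(u),int(v),onz(p,T,u,v,.006 if m in('jar','stamp','mould') and 0 else 0)[:2].round(4))
    for r in models.cut_out(p,m)[:3]:
        c=cv2.findContours(r['pixels'].astype('uint8'),0,1)[0];c=max(c,key=len)[:,0]
        W=np.array([onz(p,T,u,v,H[m])[:2] for u,v in c],'f')*1000
        print(m,'cut',round(r['p'],2),np.int32(r['box']),[np.round(a,1) for a in cv2.minAreaRect(W)])
E
python3 look.py w1 rib rib_holder mould_holder stamp
```

```text
clock: 2.75
tool_pos: [0.4817, -0.1961, 0.4201]
tool_rot: [-3.054, -0.73, -0.004]
force: [-0.4, -1.6, -0.1]
finger_gap: 0.0858
finger_force: 0.0
tool [ 0.482 -0.196  0.42 ] yaw -63.4
rib tip 0.73 350 300 [ 0.4044 -0.2776]
rib cut 0.93 [327 261 372 329] [array([ 408.4, -274.3]), array([90.2, 50.4]), np.float64(14.2)]
rib_holder tip 0.71 420 184 [ 0.5587 -0.2806]
rib_holder cut 0.6 [352 106 491 252] [array([ 558.9, -276. ]), array([ 92.5, 131.2]), np.float64(88.0)]
mould_holder tip 0.94 292 78 [ 0.591  -0.1111]
mould_holder cut 0.65 [221   1 358 148] [array([ 591.9, -107.7]), array([111.8,  99.6]), np.float64(0.6)]
stamp tip 0.69 423 184 [ 0.5599 -0.2837]
stamp cut 0.77 [196 205 234 232] [array([ 439.8, -107.8]), array([25.3, 38.8]), np.float64(52.7)]
```

View pics/w1.png

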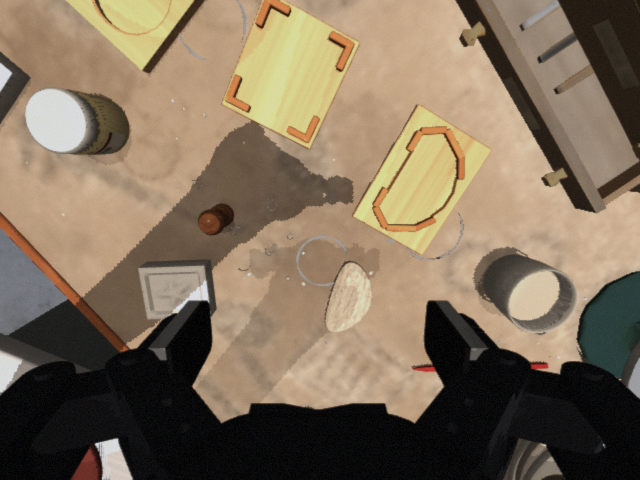

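The wrist view shows the rib at (349,297), its tray at (420,184), the mould tray at (290,78) and the stamp at (212,220). To tell the D orientations apart I need an enlarged crop.

```bash
python3 - <<'E'
import cv2,numpy as np
i=cv2.imread('pics/w1.png')
a=cv2.resize(i[95:260,340:500],None,fx=2.5,fy=2.5,interpolation=2);b=cv2.resize(i[250:340,310:390],(400,450),interpolation=2)
o=np.zeros((450,800,3),'u1'.replace('u1','uint8'));o[:a.shape[0],:400]=a[:,:400];o[:,400:]=b;cv2.imwrite('pics/crop1.png',o)
E
```

```text
(no output)
```

View pics/crop1.png

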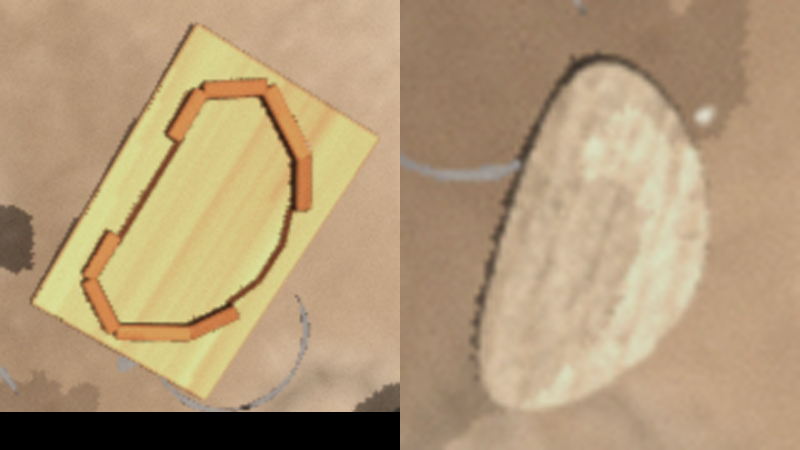

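The crop shows both straight D edges towards image left (world +y), so the rib needs a turn of only about -16°. Next I hover over the rib.

```bash
python3 -c "
from h import *
plan(.4,-.274,.27,103)"
```

```text
shift [-0.103   0.0303  0.1498] turn [ 0.   0.  13.3] q7 -0.84 clk 3.2
```

```bash
python3 -m pendant '[[-0.103,0.03,0.15,0,0,13,0.68],[-0.103,0.03,0.15,0,0,13,0.68],[-0.103,0.03,0.15,0,0,13,0.68],[-0.103,0.03,0.15,0,0,13,0.68],[-0.103,0.03,0.15,0,0,13,0.68]]'
python3 look.py w2 rib rib_holder; python3 - <<'E'
from h import *
plan(.408,-.275,.172,103)
E
```

```text
clock: 3.82
tool_pos: [0.4013, -0.2731, 0.2703]
tool_rot: [3.12, 0.366, 0.003]
force: [0.6, -0.1, 0.5]
finger_gap: 0.0583
finger_force: 0.0
tool [ 0.401 -0.273  0.27 ] yaw -76.5
rib tip 0.79 322 241 [ 0.4067 -0.2746]
rib cut 0.9 [290 174 361 299] [array([ 408.2, -274.9]), array([89.3, 47.3]), np.float64(13.2)]
rib cut 0.65 [546  75 638 205] [array([ 503.5, -427.8]), array([80.9, 57.4]), np.float64(26.6)]
rib_holder cut 0.79 [282   0 473 132] [array([ 529.3, -276.6]), array([91., 75.]), np.float64(87.8)]
rib_holder cut 0.71 [  0 120  90 165] [array([427.8, -91.2]), array([30. , 57.7]), np.float64(7.2)]
shift [0.0055 0.0038 0.0989] turn [ 0.1 -0.1  0.5] q7 -0.87 clk 4.08
```

View pics/w2.png

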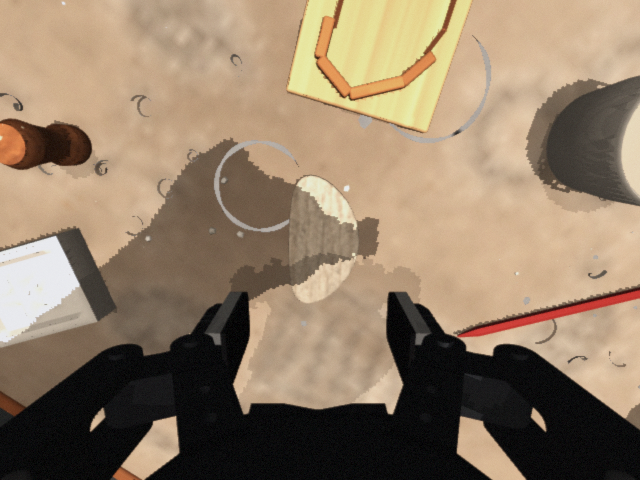

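The wrist view shows the rib centred at (325,238), outline 89 x 47 mm, straight edge to the left. Descending.

```bash
python3 -m pendant '[[0.006,0.003,0.05,0,0,0,0.68],[0.006,0.003,0.085,0,0,0,0.68],[0.006,0.003,0.097,0,0,0,0.68],[0.006,0.003,0.097,0,0,0,0.68],[0.006,0.003,0.097,0,0,0,0.4],[0.006,0.003,0.097,0,0,0,0.4],[0.006,0.003,0.097,0,0,0,0.4],[0.006,0.003,0.097,0,0,0,0.4]]' 30
```

```text
clock: 5.08
tool_pos: [0.4075, -0.2746, 0.1742]
tool_rot: [3.119, 0.366, 0.004]
force: [-0.7, 1.7, 8.0]
finger_gap: 0.0448
finger_force: 30.5
```

```bash
python3 -m pendant '[[0,0,-0.05,0,0,0,0.4],[0,0,-0.1,0,0,0,0.4],[0.08,0.02,-0.12,0,0,15,0.4],[0.08,0.02,-0.12,0,0,15,0.4],[0.08,0.02,-0.12,0,0,15,0.4],[0.08,0.02,-0.12,0,0,15,0.4]]'
python3 look.py w3 rib rib_holder; python3 - <<'E'
from h import *
plan(.559,-.277,.21,88)
E
```

```text
clock: 5.82
tool_pos: [0.488, -0.2756, 0.2923]
tool_rot: [-3.141, 0.044, 0.004]
force: [-1.0, -0.1, -0.7]
finger_gap: 0.0447
finger_force: 29.8
tool [ 0.488 -0.276  0.292] yaw -91.6
rib tip 0.91 317 308 [ 0.4304 -0.2733]
rib cut 0.73 [260 205 373 400] [array([ 429.9, -271.8]), array([ 85.8, 166.9]), np.float64(88.1)]
rib_holder tip 0.86 322 137 [ 0.5604 -0.2803]
rib_holder cut 0.67 [246  32 392 233] [array([ 559.2, -278.4]), array([ 91.6, 129.2]), np.float64(87.2)]
shift [ 0.0705 -0.0008  0.0824] turn [-0.   0.1  0.3] q7 -1.12 clk 6.08
```

View pics/w3.png

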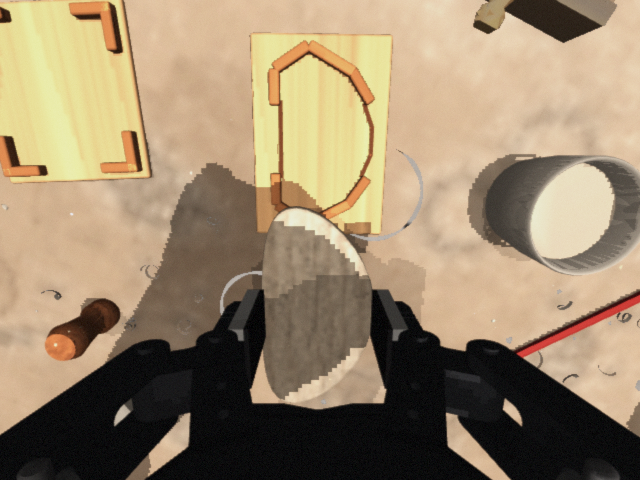

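The rib is held straight (box 263–372, 207–402) and the tray's D opening spans about columns 281–372, rows 47–213.

```bash
python3 - <<'E'
from h import *
p,T,st=wrist()
print(st['tool_pos'])
for n,z,pts in(('D',.008,((281,135),(372,132),(310,50),(308,214))),('rib',.1215,((265,300),(372,300),(292,207),(290,402)))):
    W=[onz(p,T,u,v,z)[:2] for u,v in pts];print(n,np.round(W,4).tolist(),'c x',(W[2][0]+W[3][0])/2,'y',(W[0][1]+W[1][1])/2)
g=cv2.cvtColor(p['color'],cv2.COLOR_RGB2HSV)
# rim orange pixels
m=((g[...,0]<16)&(g[...,1]>150)&(g[...,2]>90)).astype('uint8');m[:,:255]=0;m[:,390:]=0;m[240:]=0
W=np.array([onz(p,T,u,v,.012)[:2] for v,u in np.argwhere(m)],'f')*1000;print('rim',len(W),cv2.minAreaRect(W),W.min(0),W.max(0))
E
```

```text
[ 0.48861435 -0.27580562  0.29243919]
D [[0.5641, -0.2523], [0.5642, -0.3142], [0.6156, -0.2739], [0.5092, -0.2687]] c x 0.5623568648916534 y -0.28324419142333335
rib [[0.4932, -0.2529], [0.4918, -0.2984], [0.5327, -0.2663], [0.4416, -0.2609]] c x 0.48716547323132386 y -0.2756517133997936
rim 2458 ((562.1939086914062, -279.34552001953125), (69.05269622802734, 112.29067993164062), 87.73799133300781) [ 505.8148  -314.02643] [ 618.5354  -243.03741]
```

```bash
python3 -m pendant '[[0.06,0.004,0.03,0,0,0,0.4],[0.074,0.004,0.07,0,0,0,0.4],[0.074,0.004,0.095,0,0,0,0.4],[0.074,0.004,0.105,0,0,0,0.4],[0.074,0.004,0.111,0,0,0,0.4],[0.074,0.004,0.112,0,0,0,0.4]]'
```

```text
clock: 6.88
tool_pos: [0.5634, -0.2818, 0.1814]
tool_rot: [3.141, -0.045, 0.002]
force: [-0.6, 0.2, -0.4]
finger_gap: 0.0443
finger_force: 29.8
```

```bash
python3 -m pendant '[[-0.0015,0,0.0015,0,0,0,0.52],[-0.0015,0,0.0015,0,0,0,0.7],[-0.0015,0,0.0015,0,0,0,0.7],[0,0,-0.05,0,0,0,0.7],[0,0,-0.11,0,0,0,1],[-0.02,-0.06,-0.15,0,0,0,1],[-0.07,-0.12,-0.19,0,0,0,1],[-0.07,-0.17,-0.19,0,0,0,1],[-0.07,-0.17,-0.19,0,0,0,1],[-0.07,-0.17,-0.19,0,0,0,1]]'
python3 look.py w4 rib rib_holder mould_holder stamp jar jar_holder
```

```text
clock: 8.12
tool_pos: [0.4983, -0.1086, 0.3713]
tool_rot: [3.141, -0.039, 0.002]
force: [1.2, -0.9, 0.2]
finger_gap: 0.0855
finger_force: 0.0
tool [ 0.498 -0.109  0.371] yaw -91.6
rib tip 0.79 507 146 [ 0.5618 -0.2844]
rib cut 0.96 [479  93 539 195] [array([ 561.1, -282.4]), array([48.8, 90.8]), np.float64(85.2)]
rib_holder cut 0.86 [442  69 567 222] [array([ 558.8, -275.7]), array([ 93.4, 131.9]), np.float64(87.5)]
mould_holder tip 0.93 313 119 [ 0.59   -0.1067]
mould_holder cut 0.9 [255  46 371 181] [array([ 591.6, -106.5]), array([111.3,  99.2]), np.float64(0.6)]
mould_holder cut 0.65 [ 98 231 198 312] [array([451. ,  61.6]), array([ 66.4, 103.5]), np.float64(40.1)]
stamp tip 0.97 312 287 [ 0.4275 -0.1003]
stamp tip 0.4 506 147 [ 0.5609 -0.2832]
stamp cut 0.83 [298 272 329 315] [array([ 443.1, -103.5]), array([24.4, 41. ]), np.float64(87.8)]
jar tip 0.62 168 259 [0.4612 0.0423]
jar tip 0.46 139 123 [0.5912 0.0508]
jar cut 0.66 [101 231 196 313] [array([471.3,  30.4]), array([53. , 84.2]), np.float64(37.8)]
jar cut 0.59 [  0 127  11 166] [array([570.6, 118.7]), array([ 8.7, 27.6]), np.float64(75.3)]
jar_holder tip 0.85 141 123 [0.5909 0.0493]
jar_holder cut 0.9 [ 71  49 198 191] [array([589.2,  49. ]), array([102.4,  96.8]), np.float64(73.4)]
```

View pics/w4.png

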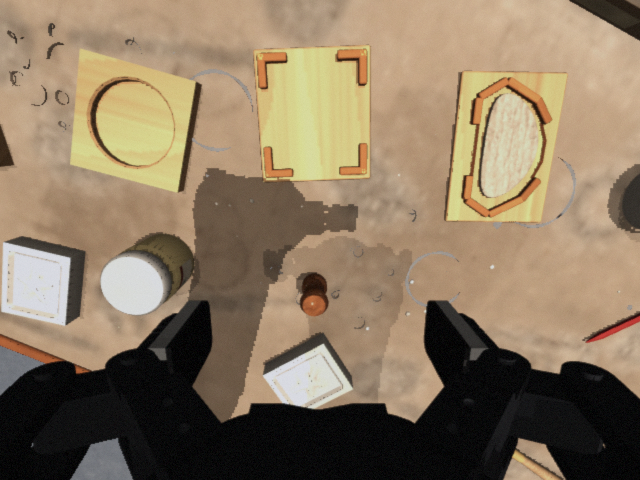

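The rib lies inside its D rim at (509,146); the stamp is at (314,290), the jar at (145,275) with its holder at (135,120), the mould at (42,280). Triangulating over three cameras.

```bash
python3 - <<'E'
from h import *
w,T,st=wrist();V=[(w,T)]+[(q,c2w(q)) for q in(read_camera('top'),read_camera('scene'))]
near=dict(stamp=(.43,-.1),jar=(.462,.042),mould=(.45,.162),jar_holder=(.59,.049),stamp_holder=(.585,.21),mould_holder=(.59,-.107),rib=(.562,-.283))
for m,xy in near.items():
    rs=[]
    for p,Tp in V:
        for r in models.tip_of(p,m):
            v,u=r['at'];q=onz(p,Tp,u,v,0)[:2]
            if np.hypot(*(q-xy))<.025: rs.append(ray(p,Tp,u,v));break
    print(m,len(rs),tri(rs).round(4) if len(rs)>1 else '')
print(onz(w,T,314,303,.054),onz(w,T,137,282,.07))
plan(.431,-.1005,.197,89)
E
```

```text
stamp 2 [ 0.4298 -0.1015  0.0031]
jar 3 [0.4615 0.044  0.0018]
mould 3 [0.4485 0.1605 0.0045]
jar_holder 3 [ 0.5892  0.0548 -0.0036]
stamp_holder 2 [0.5902 0.2085 0.0007]
mould_holder 2 [ 0.5937 -0.107  -0.0058]
rib 3 [ 0.5596 -0.287  -0.0049]
[ 0.4347616  -0.10402052  0.054     ] [0.46449099 0.03797146 0.07      ]
shift [-0.0674 -0.0072  0.1737] turn [-0.  -0.  -0.6] q7 -1.42 clk 9.97
```

```bash
python3 -m pendant '[[-0.05,-0.007,0.02,0,0,0,0.65],[-0.066,-0.006,0.06,0,0,0,0.65],[-0.066,-0.006,0.11,0,0,0,0.65],[-0.066,-0.006,0.155,0,0,0,0.65],[-0.066,-0.006,0.174,0,0,0,0.65],[-0.066,-0.006,0.174,0,0,0,0.65],[-0.066,-0.006,0.174,0,0,0,0.1],[-0.066,-0.006,0.174,0,0,0,0.1],[-0.066,-0.006,0.174,0,0,0,0.1],[-0.066,-0.006,0.174,0,0,0,0.1]]' 30
```

```text
clock: 11.22
tool_pos: [0.4329, -0.1019, 0.1978]
tool_rot: [3.141, -0.044, 0.004]
force: [-0.2, -0.0, 7.1]
finger_gap: 0.0229
finger_force: 29.5
```

```bash
python3 -m pendant '[[0,0,-0.05,0,0,0,0.1],[0,0,-0.11,0,0,0,0.1],[0.03,-0.06,-0.13,0,0,0,0.1],[0.05,-0.12,-0.13,0,0,0,0.1],[0.078,-0.311,-0.13,0,0,0,0.1],[0.078,-0.311,-0.13,0,0,0,0.1],[0.078,-0.311,-0.13,0,0,0,0.1],[0.078,-0.311,-0.13,0,0,0,0.1],[0.078,-0.311,-0.13,0,0,0,0.1]]'
python3 look.py w5 stamp_holder stamp jar_holder mould
```

```text
clock: 12.35
tool_pos: [0.5186, 0.2076, 0.3265]
tool_rot: [3.141, -0.04, -0.001]
force: [0.5, -0.7, -0.1]
finger_gap: 0.0231
finger_force: 29.7
tool [0.519 0.208 0.326] yaw -91.7
stamp_holder tip 0.7 314 145 [0.5867 0.209 ]
stamp_holder tip 0.64 232 270 [0.4829 0.2835]
stamp_holder cut 0.94 [261  90 362 195] [array([586.8, 209.4]), array([67.3, 66.8]), np.float64(6.4)]
stamp_holder cut 0.74 [181 230 270 322] [array([484.5, 282. ]), array([69.6, 69.8]), np.float64(8.6)]
stamp tip 0.97 319 293 [0.4596 0.2084]
stamp tip 0.69 369 307 [0.4452 0.1632]
jar_holder tip 0.58 513 135 [0.5904 0.0507]
jar_holder cut 0.97 [439  48 610 211] [array([590.1,  53.3]), array([102.2,  96.9]), np.float64(73.4)]
mould tip 0.86 369 308 [0.4442 0.1633]
mould tip 0.74 633 406 [ 0.3317 -0.0972]
mould cut 0.96 [344 263 426 338] [array([472.1, 151.3]), array([80.4, 43.1]), np.float64(44.8)]
mould cut 0.71 [589 376 640 441] [array([347.8, -52.6]), array([71.8, 44.9]), np.float64(11.9)]
```

View pics/w5.png

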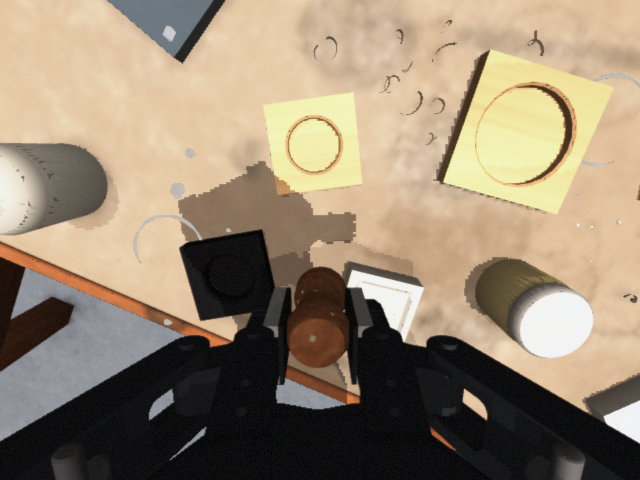

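The socket shows at (314,145); the stamp is held upright, and the tip estimate says it sits about 3 mm nearer than the TCP, so I compensate.

```bash
python3 -m pendant '[[0.06,-0.004,0.0,0,0,0,0.1],[0.071,-0.004,0.04,0,0,0,0.1],[0.071,-0.004,0.08,0,0,0,0.1],[0.071,-0.004,0.10,0,0,0,0.1],[0.071,-0.004,0.11,0,0,0,0.1],[0.071,-0.004,0.117,0,0,0,0.1],[0.071,-0.004,0.122,0,0,0,0.1],[0.071,-0.004,0.122,0,0,0,0.1]]'
```

```text
clock: 13.8
tool_pos: [0.5902, 0.209, 0.2051]
tool_rot: [-3.141, 0.044, -0.001]
force: [-0.1, 0.4, -0.9]
finger_gap: 0.0232
finger_force: 29.7
```

```bash
python3 -m pendant '[[0,0,0.001,0,0,0,0.1],[0,0,0.001,0,0,0,0.6],[0,0,0.001,0,0,0,0.6],[0,0,-0.04,0,0,0,0.6],[0,0,-0.10,0,0,0,1],[-0.06,0.02,-0.10,0,0,6,1],[-0.138,0.053,-0.10,0,0,12,1],[-0.138,0.053,-0.10,0,0,12,1],[-0.138,0.053,-0.10,0,0,12,1],[-0.138,0.053,-0.10,0,0,12,1]]'
python3 look.py w6 stamp_holder stamp mould jar
```

```text
clock: 15.05
tool_pos: [0.4521, 0.1604, 0.3052]
tool_rot: [-3.118, 0.372, -0.004]
force: [0.5, 0.6, -0.1]
finger_gap: 0.085
finger_force: 0.0
tool [0.452 0.16  0.305] yaw -103.6
stamp_holder tip 0.79 159 232 [0.4841 0.2825]
stamp_holder tip 0.57 207 71 [0.5867 0.209 ]
stamp_holder cut 0.78 [131   0 265 135] [array([586. , 208.9]), array([69.7, 68.5]), np.float64(6.3)]
stamp_holder cut 0.71 [ 90 179 210 296] [array([483. , 280.4]), array([66.5, 73.8]), np.float64(8.2)]
stamp tip 0.83 204 64 [0.591  0.2095]
stamp cut 0.72 [155  23 222  84] [array([584. , 203.4]), array([38.4, 25.1]), np.float64(44.6)]
stamp cut 0.66 [131   0 266 133] [array([576.1, 199.7]), array([59.9, 59.3]), np.float64(5.6)]
mould tip 0.6 316 242 [0.4477 0.1639]
mould cut 0.78 [274 196 366 297] [array([449.2, 161.5]), array([60.2, 74.2]), np.float64(74.1)]
mould cut 0.69 [597 275 639 356] [array([341.3, -46.1]), array([32.1, 71.6]), np.float64(89.6)]
jar tip 0.61 465 189 [0.4614 0.0432]
jar cut 0.81 [432 150 560 244] [array([465.3,  54.4]), array([74.6, 53.4]), np.float64(70.3)]
```

View pics/w6.png

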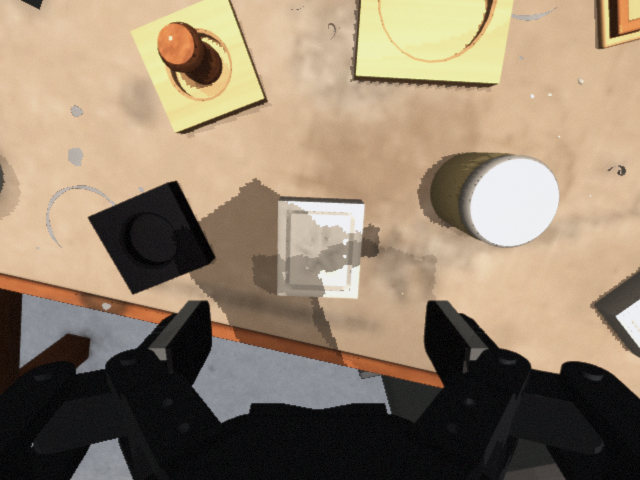

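The stamp stands upright in its socket (205,62); the mould's top face is at (278–363, 200–298). Grasping it across 62 mm.

```bash
python3 -m pendant '[[-0.004,0,0.05,0,0,1,1],[-0.004,0,0.09,0,0,1,1],[-0.004,0,0.12,0,0,1,1],[-0.004,0,0.131,0,0,1,1],[-0.004,0,0.131,0,0,1,1],[-0.004,0,0.131,0,0,1,0.5],[-0.004,0,0.131,0,0,1,0.5],[-0.004,0,0.131,0,0,1,0.5],[-0.004,0,0.131,0,0,1,0.5]]' 50
```

```text
clock: 16.62
tool_pos: [0.4472, 0.1609, 0.1753]
tool_rot: [-3.115, 0.4, -0.004]
force: [-0.6, 0.3, 5.9]
finger_gap: 0.0598
finger_force: 54.2
```

```bash
python3 -m pendant '[[0,0,-0.03,0,0,0,0.5],[0,0,-0.08,0,0,0,0.5],[0.02,0.03,-0.13,0,0,0,0.5],[0.04,0.07,-0.155,0,0,-5,0.5],[0.07,0.13,-0.155,0,0,-10,0.5],[0.10,0.18,-0.155,0,0,-15,0.5],[0.138,0.241,-0.155,0,0,-15,0.5],[0.138,0.241,-0.155,0,0,-15,0.5],[0.138,0.241,-0.155,0,0,-15,0.5],[0.138,0.241,-0.155,0,0,-15,0.5]]'
python3 look.py w7 mould mould_holder jar jar_holder rib
```

```text
clock: 17.88
tool_pos: [0.5192, -0.105, 0.3288]
tool_rot: [-3.14, -0.016, 0.001]
force: [0.2, 0.5, -1.8]
finger_gap: 0.0598
finger_force: 54.9
tool [ 0.519 -0.105  0.329] yaw -89.4
mould tip 0.67 315 306 [ 0.4466 -0.102 ]
mould tip 0.5 322 140 [ 0.5916 -0.1071]
mould cut 0.71 [230 226 409 414] [array([ 440.4, -104.2]), array([137.2, 172.6]), np.float64(89.5)]
mould_holder tip 0.82 325 139 [ 0.5924 -0.1095]
mould_holder cut 0.96 [257  62 389 209] [array([ 592. , -106.9]), array([110.4,  99.3]), np.float64(0.5)]
jar tip 0.82 153 288 [0.463  0.0435]
jar cut 0.76 [ 73 262 186 351] [array([473.4,  27.7]), array([52.3, 90. ]), np.float64(36.4)]
jar_holder tip 0.91 127 142 [0.5888 0.0501]
jar_holder cut 0.73 [ 46  53 194 218] [array([588.6,  48.6]), array([102. ,  96.8]), np.float64(73.3)]
rib tip 0.8 537 179 [ 0.5624 -0.2846]
rib cut 0.61 [ 72 261 184 352] [array([441.6,  65.2]), array([ 68.3, 116.7]), np.float64(35.4)]
rib cut 0.57 [505 123 577 231] [array([ 561.8, -283.6]), array([51.4, 89.7]), np.float64(88.1)]
```

View pics/w7.png

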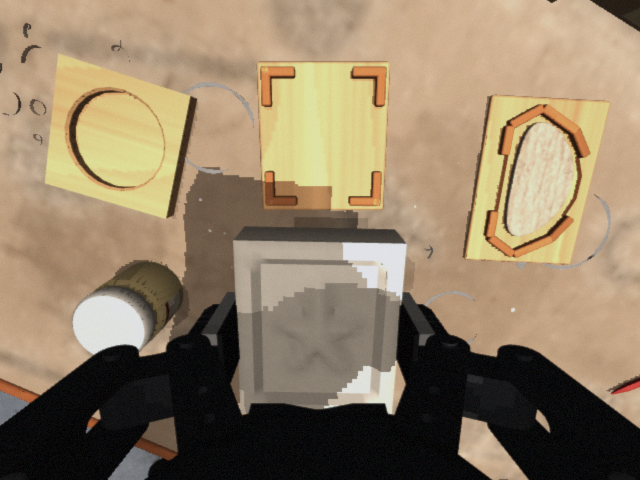

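Mould held level; the tray's cheek frame spans (259–387, 66–207). The far top edge of the mould is at row 241.

```bash
python3 - <<'E'
from h import *
p,T,st=wrist();z=st['tool_pos'][2];print(st['tool_pos'].round(4))
zt=z-.1753+.027
for u,v in((238,241),(404,244),(320,242),(245,403),(395,403)): print(u,v,onz(p,T,u,v,zt).round(4))
g=cv2.cvtColor(p['color'],cv2.COLOR_RGB2HSV)
m=((g[...,0]<16)&(g[...,1]>150)&(g[...,2]>90)).astype('uint8');m[:,:250]=0;m[:,395:]=0;m[215:]=0
W=np.array([onz(p,T,u,v,.014)[:2] for v,u in np.argwhere(m)],'f')*1000;print('cheeks',len(W),cv2.minAreaRect(W))
E
```

```text
[ 0.5196 -0.1072  0.3287]
238 241 [ 0.5554 -0.0792  0.1804]
404 244 [ 0.5547 -0.136   0.1804]
320 242 [ 0.5552 -0.1072  0.1804]
245 403 [ 0.4901 -0.0785  0.1804]
395 403 [ 0.4905 -0.137   0.1804]
cheeks 1939 ((592.0821533203125, -106.82148742675781), (101.47528839111328, 91.20437622070312), 0.4913877546787262)
```

```bash
python3 -m pendant '[[0.05,0.0,0.02,0,0,0,0.5],[0.0715,0.0,0.06,0,0,0,0.5],[0.0715,0.0,0.10,0,0,0,0.5],[0.0715,0.0,0.125,0,0,0,0.5],[0.0715,0,0.135,0,0,0,0.5],[0.0715,0,0.142,0,0,0,0.5],[0.0715,0,0.145,0,0,0,0.5],[0.0715,0,0.146,0,0,0,0.5]]'
```

```text
clock: 19.48
tool_pos: [0.5914, -0.1068, 0.1835]
tool_rot: [3.141, 0.011, 0.002]
force: [-0.5, -0.1, -1.4]
finger_gap: 0.0603
finger_force: 54.9
```

```bash
python3 -m pendant '[[0,0,0.001,0,0,0,0.5],[0,0,0.002,0,0,0,0.5],[0,0,0.003,0,0,0,0.5],[0,0,0.003,0,0,0,0.5]]'
```

```text
clock: 19.98
tool_pos: [0.5912, -0.1068, 0.1814]
tool_rot: [3.142, 0.011, 0.001]
force: [-2.3, -0.1, 7.3]
finger_gap: 0.0602
finger_force: 55.8
```

```bash
python3 -m pendant '[[0,0,0,0,0,0,0.85],[0,0,0,0,0,0,0.85],[0,0,0,0,0,0,0.85],[0,0,-0.03,0,0,0,0.85],[0,0,-0.09,0,0,0,1],[-0.05,-0.04,-0.14,0,0,0,1],[-0.13,-0.15,-0.15,0,0,0,1],[-0.13,-0.15,-0.15,0,0,0,1],[-0.13,-0.15,-0.15,0,0,0,1],[-0.13,-0.15,-0.15,0,0,0,1]]'
python3 look.py w8 mould mould_holder jar jar_holder
```

```text
clock: 21.22
tool_pos: [0.459, 0.0442, 0.3301]
tool_rot: [-3.141, -0.018, -0.0]
force: [1.4, -0.5, -1.2]
finger_gap: 0.0854
finger_force: 0.0
tool [0.459 0.044 0.33 ] yaw -89.5
mould tip 0.72 523 60 [ 0.5913 -0.11  ]
mould cut 0.79 [417 319 505 394] [array([339.1, -53.9]), array([48.5,  8.9]), np.float64(28.2)]
mould cut 0.68 [474   2 598 114] [array([ 587.2, -102.7]), array([70.2, 73.4]), np.float64(0.6)]
mould_holder cut 0.78 [449   0 605 134] [array([ 582.2, -105.1]), array([ 92.1, 101.6]), np.float64(0.6)]
jar cut 0.79 [278 193 365 281] [array([465.8,  43.1]), array([53.5, 61.7]), np.float64(84.6)]
jar_holder tip 0.79 311 61 [0.5895 0.0513]
jar_holder cut 0.62 [233   0 394 142] [array([589.3,  50.8]), array([96.8, 96.9]), np.float64(73.5)]
```

View pics/w8.png

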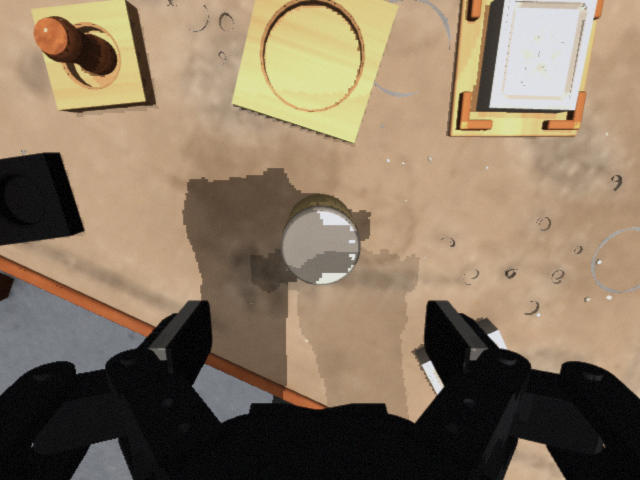

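The mould lies inside its cheeks (540,52), and the jar's lid is centred at (320,246), (0.463, 0.043). Gripping.

```bash
python3 -m pendant '[[0.0035,0.001,0.05,0,0,0,1],[0.0035,0.001,0.09,0,0,0,1],[0.0035,0.001,0.12,0,0,0,1],[0.0035,0.001,0.125,0,0,0,1],[0.0035,0.001,0.125,0,0,0,0.4],[0.0035,0.001,0.125,0,0,0,0.4],[0.0035,0.001,0.125,0,0,0,0.4],[0.0035,0.001,0.125,0,0,0,0.4],[0.0035,0.001,0.125,0,0,0,0.4]]' 40
```

```text
clock: 22.8
tool_pos: [0.4641, 0.0415, 0.2062]
tool_rot: [-3.141, -0.011, -0.005]
force: [-0.7, 0.8, 6.9]
finger_gap: 0.055
finger_force: 42.8
```

```bash
python3 -m pendant '[[0,0,-0.04,0,0,0,0.4],[0.03,0,-0.08,0,0,0,0.4],[0.08,-0.005,-0.08,0,0,0,0.4],[0.126,-0.0085,-0.08,0,0,0,0.4],[0.126,-0.0085,-0.07,0,0,0,0.4],[0.126,-0.0085,-0.045,0,0,0,0.4],[0.126,-0.0085,-0.02,0,0,0,0.4],[0.126,-0.0085,-0.01,0,0,0,0.4],[0.126,-0.0085,-0.006,0,0,0,0.4],[0.126,-0.0085,-0.006,0,0,0,0.4]]'
```

```text
clock: 24.05
tool_pos: [0.588, 0.0505, 0.2124]
tool_rot: [3.141, 0.011, -0.006]
force: [-5.2, 0.5, 8.0]
finger_gap: 0.055
finger_force: 44.2
```

```bash
python3 -m pendant '[[0,0,0,0,0,0,0.85],[0,0,0,0,0,0,0.85],[0,0,0,0,0,0,0.85],[0,0,-0.03,0,0,0,0.85],[0,0,-0.09,0,0,0,0.85],[-0.05,0,-0.14,0,0,0,1],[-0.09,0,-0.19,0,0,0,1],[-0.09,0,-0.19,0,0,0,1],[-0.09,0,-0.19,0,0,0,1]]'
python3 look.py w9 stamp jar jar_holder mould mould_holder; python3 - <<'E'
from h import *
V=[(q,c2w(q)) for q in(read_camera('top'),read_camera('scene'))]
w,T,st=wrist();V.append((w,T))
for m in('stamp','jar','mould','rib'):
    for p,Tp in V: print(m,[onz(p,Tp,r['at'][1],r['at'][0],.006)[:2].round(3).tolist() for r in models.tip_of(p,m)[:2]])
E
```

```text
clock: 25.18
tool_pos: [0.4995, 0.0501, 0.4011]
tool_rot: [-3.141, -0.011, -0.003]
force: [-0.6, 0.6, -0.2]
finger_gap: 0.0852
finger_force: 0.0
tool [0.5   0.05  0.401] yaw -89.6
stamp tip 0.64 154 124 [0.5878 0.2121]
stamp tip 0.63 156 124 [0.588  0.2103]
stamp cut 0.57 [112 106 169 135] [array([588.5, 199.5]), array([42.7, 24.3]), np.float64(86.1)]
jar tip 0.85 319 128 [0.5857 0.0499]
jar cut 0.9 [284  87 354 157] [array([584.5,  51.2]), array([54.6, 54.6]), np.float64(0.4)]
jar_holder cut 0.91 [256  50 381 183] [array([589.5,  51. ]), array([97. , 97.2]), np.float64(73.3)]
mould tip 0.62 480 124 [ 0.5905 -0.1091]
mould cut 0.74 [403 340 441 400] [array([331.2, -67.4]), array([75.2, 24.5]), np.float64(27.2)]
mould cut 0.65 [442  80 535 164] [array([ 590.7, -103.3]), array([70.4, 72.7]), np.float64(89.0)]
mould_holder cut 0.95 [427  57 541 180] [array([ 591.5, -104.7]), array([111.2, 100.3]), np.float64(0.6)]
stamp []
stamp [[0.594, 0.21]]
stamp [[0.586, 0.211]]
jar [[0.585, 0.043]]
jar [[0.51, -0.411]]
jar [[0.582, 0.05]]
mould [[0.338, -0.104], [0.593, -0.104]]
mould [[0.599, -0.104], [0.324, -0.085]]
mould [[0.591, -0.106], [0.336, -0.094]]
rib [[0.56, -0.283]]
rib [[0.546, -0.271]]
rib []
```

View pics/w9.png

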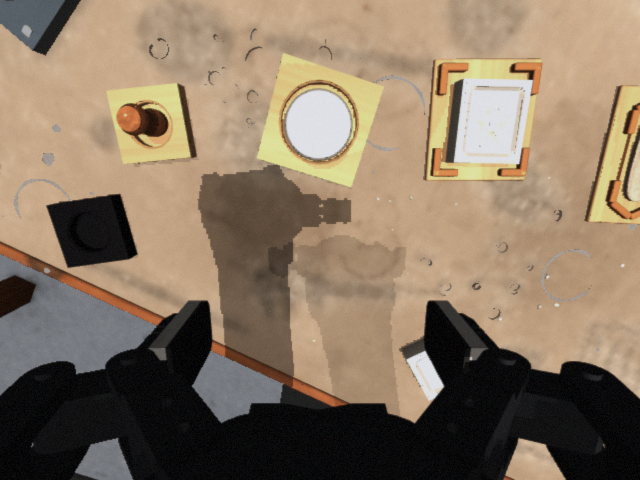

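The wrist view shows the jar in its socket (319,122), the stamp upright (150,122) and the mould inside its cheeks (490,120). A scene crop will verify tilt and seating from the side.

```bash
python3 - <<'E'
from h import *
p=read_camera('scene');i=p['color'][:,:,::-1][185:335,180:440];cv2.imwrite('pics/s2.png',cv2.resize(i,None,fx=3,fy=3,interpolation=2))
T=c2w(p);K=np.array(p['intrinsics'])
for z in(.006,.076):
    q=np.linalg.inv(T)@[.587,.05,z,1];print(np.r_[K[0,2]+K[0,0]*q[0]/-q[2],K[1,2]-K[1,1]*q[1]/-q[2]])
for r in models.cut_out(p,'jar')[:2]:print(r['p'],r['box'])
E
```

```text
[269.14215001 273.76508946]
[266.65636806 246.51062758]
0.85 [253.4, 241.1, 283.1, 282.8]
```

View pics/s2.png

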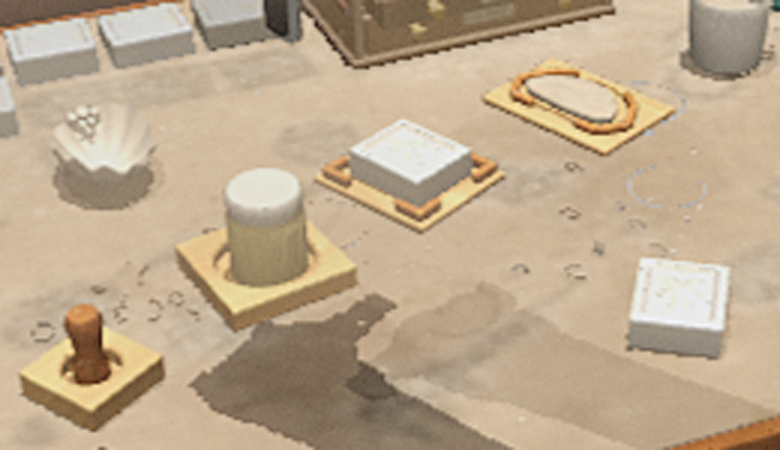

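All four sit upright or flat in their holders in the crop (jar at (265,230), stamp (88,345), mould (410,160), rib (572,98)), and the cup and dish haven't moved. The gripper is clear, so I'm handing in.

```bash
python3 -c "
from h import *
print(order.close_job())"
```

```text
the job is handed in; nothing more can be done
None
```

The jar, stamp, plaster mould and rib are each in their own holder, the slip cup and shell dish look unmoved, and the job was handed in at about 26 s of the allowed 106 s; the hand-in call did not report a verdict.

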